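# Unload and reload the leak-test ejector fixture

### The arm

A 6-joint arm with a two-finger parallel gripper is mounted at the origin on the work surface. World frame = base frame: x ahead of the robot, y to its left, z up, the work surface at z = 0. Lengths are in m, angles in rad, forces in N, time in s.
With the tool pointing down it reaches from about 0.275 to 1 m from the base axis. Payload 8.4 kg.
Tool frame: the origin (TCP) lies on the centre line of the jaws, within the pads' length; the fingertips stand 17 mm ahead of it and the grasp point (between the pads) lies 2 mm behind it (bot.tcp_to_tips is the y of the fingertips in the tool frame, in m); y points along the fingers, z is the direction in which the jaws open and shut, and the axes are right-handed (so a half turn about y gives the same grasp; the last joint's range is limited). The gripper opens to 85 mm and grips with 20 to 120 N. Pads are 22 mm wide; open, the fingers measure 114 mm over their backs; the gripper's body (76 mm by 85 mm) begins 54 mm behind the grasp point. The pads swing forward as they close: fully open they stand 13 mm farther back than shut.
Start: joints at [1.182, 0.353, 1.633, -0, 1.155, -0.002], TCP at [0.236, 0.579, 0.226] pointing down, gripper open.
Joint ranges: [-2.63, 2.63], [-0.92, 2.1], [0.06, 2.66], [-1.3, 4.44], [0, 2.69], [-3.02, 3.02]. Speed limits (rad/s): [2.22, 2.22, 2.79, 3.14, 3.14, 3.14].

### API

Orientations are given as a unit quaternion [x, y, z, w].
In Python, from workcell import bot, hand, kinematics, get_obs, vision, hand_in gives the robot as it stands. The module is installed in compiled form; this text tells all that it offers. Calls block until the motion is done:
- bot.reach(position, orientation): joint-space move of the TCP to a pose.
- bot.servo_line(position, ori=None, velocity=0.15): straight line of the TCP; ori=None keeps the orientation; velocity is the mean speed in m/s.
- bot.goto_joints(angles): joint-space move.
- hand.move_gripper(opening, strength=None): finger opening in m; strength is the grip in N (None keeps the last); returns when the fingers have stopped.
- bot.dwell(seconds).
- kinematics.solve_ik(position, orientation): joint angles nearest the present ones, or None.
- get_obs(): the state.
- vision.read_camera(name): name is "scene" or "top" or "wrist"; returns a dict with "frame" (420x560x3 uint8, red, green, blue), "intrinsics" (3x3 intrinsics, pixels), "view" (4x4, takes a point from world to camera coordinates). Camera axes: x right, y down, z forward; pixel columns grow to the right and rows downward; lengths in m; the calibration is good to about 2 mm. A picture is of the moment at which its call begins. There is no depth.
A pose or a line that the arm cannot do raises bot.IKError and nothing moves.
- hand_in(): hands the job in, once; it reports no verdict.
The state is a dict: "time_s": time; "joint_pos": joint angles; "joint_vel": joint speeds; "joint_efforts": joint torques, N m; "position": TCP position; "orientation": TCP orientation; "wrist_force": force on the tool from outside, world axes, zero at the start; "ft_torque": the same for the moment, N m; "gripper_width": finger opening in m.
Only numpy, scipy, OpenCV 4.12 (cv2) and the standard library are available. Lean on these libraries where they do the work, as an engineer would, in place of code of your own. Each camera call takes 0.05 s, during which the arm holds its last target. There are 200 camera calls.

### The job

Unload the tested valve bodies (green dot) from the ejector fixture: press the blue key in front of each occupied nest right down so that the body rises, lift the body out and set it upright at the bottom of a free pocket of the black carrier. When all of them are in the carrier, put each untested body (orange dot) from the rubber mat upright into a free nest and push it fully home, level with the nest plate. Then press the green start button right down and let it go, never pressing the red emergency stop, and leave the other things on the bench where they are.

Things in the scene. Friction and masses are not known exactly. Their poses are not given: they have to be found in the camera images.
- fixture: fixed ejector fixture, 172 mm (its x) by 240 mm (its y), origin on the bench under the middle nest. Its aluminium nest plate (x -47 to 47 mm, top 105 mm above the bench) has three square nests in a row along its y, 54 x 54 mm, 60 mm deep, square to it; the white block in front (-x, top at 90 mm) carries three blue ejector keys, one per nest.
- nest1 (a point): centre of the floor of the left (+y) nest, 45 mm above the bench and 60 mm below the nest mouth; axes as the fixture. A brass ejector pin, 28 mm in diameter with a flat top, rests 2 mm below this floor and comes up through a hole in it.
- nest2 (a point): centre of the floor of the middle nest, 45 mm above the bench and 60 mm below the nest mouth; axes as the fixture. A brass ejector pin, 28 mm in diameter with a flat top, rests 2 mm below this floor and comes up through a hole in it.
- nest3 (a point): centre of the floor of the right (-y) nest, 45 mm above the bench and 60 mm below the nest mouth; axes as the fixture. A brass ejector pin, 28 mm in diameter with a flat top, rests 2 mm below this floor and comes up through a hole in it.
- key1 (a joint): blue key 1, a cap 34 x 44 mm centred 90 mm in front (-x of the fixture) of nest 1's centre; top 142 mm above the bench when up, 104 mm when fully down. Value: m pressed, 0 to 0.038. Pressing it (5 to 8 N) lifts the pin of nest 1 as far, a body on it 36 mm at full stroke. Key and pin stay where left; pushing the pin or the body on it down (3 to 5 N) brings the key up again.
- key2 (a joint): blue key 2, a cap 34 x 44 mm centred 90 mm in front (-x of the fixture) of nest 2's centre; top 142 mm above the bench when up, 104 mm when fully down. Value: m pressed, 0 to 0.038. Pressing it (5 to 8 N) lifts the pin of nest 2 as far, a body on it 36 mm at full stroke. Key and pin stay where left; pushing the pin or the body on it down (3 to 5 N) brings the key up again.
- key3 (a joint): blue key 3, a cap 34 x 44 mm centred 90 mm in front (-x of the fixture) of nest 3's centre; top 142 mm above the bench when up, 104 mm when fully down. Value: m pressed, 0 to 0.038. Pressing it (5 to 8 N) lifts the pin of nest 3 as far, a body on it 36 mm at full stroke. Key and pin stay where left; pushing the pin or the body on it down (3 to 5 N) brings the key up again.
- tested1: tested valve body, an aluminium block 50 x 50 mm, 60 mm tall, about 0.15 kg, with a black seal and a dot of green on top; standing at the start flush in nest 1, square to the fixture (absent in some runs). Origin at the centre of its underside, z up.
- tested2: tested valve body, an aluminium block 50 x 50 mm, 60 mm tall, about 0.15 kg, with a black seal and a dot of green on top; standing at the start flush in nest 2, square to the fixture (absent in some runs). Origin at the centre of its underside, z up.
- tested3: tested valve body, an aluminium block 50 x 50 mm, 60 mm tall, about 0.15 kg, with a black seal and a dot of green on top; standing at the start flush in nest 3, square to the fixture (absent in some runs). Origin at the centre of its underside, z up.
- untested1: untested valve body, an aluminium block 50 x 50 mm, 60 mm tall, about 0.15 kg, with a black seal and a dot of orange on top; standing at the start on the dark rubber mat (260 x 130 mm, 3 mm thick, left or right of the fixture), turned anyhow. Origin at the centre of its underside, z up.
- untested2: untested valve body, an aluminium block 50 x 50 mm, 60 mm tall, about 0.15 kg, with a black seal and a dot of orange on top; standing at the start on the dark rubber mat (260 x 130 mm, 3 mm thick, left or right of the fixture), turned anyhow. Origin at the centre of its underside, z up.
- pocket1 (a point): centre of the floor of the carrier's -x end pocket, 8 mm above the bench; axes as the carrier. The black carrier is fixed, on the other side of the fixture from the mat, 242 mm (its x) by 90 mm (its y), top 30 mm above the bench, with three square pockets 56 x 56 mm, 22 mm deep, 76 mm apart in a row along its x, square to it.
- pocket2 (a point): centre of the floor of the carrier's middle pocket, 8 mm above the bench; axes as the carrier. The black carrier is fixed, on the other side of the fixture from the mat, 242 mm (its x) by 90 mm (its y), top 30 mm above the bench, with three square pockets 56 x 56 mm, 22 mm deep, 76 mm apart in a row along its x, square to it.
- pocket3 (a point): centre of the floor of the carrier's +x end pocket, 8 mm above the bench; axes as the carrier. The black carrier is fixed, on the other side of the fixture from the mat, 242 mm (its x) by 90 mm (its y), top 30 mm above the bench, with three square pockets 56 x 56 mm, 22 mm deep, 76 mm apart in a row along its x, square to it.
- start_top (a point): centre of the top of the green start button, 32 mm in diameter, on the white control box (70 x 200 mm, 45 mm high) beyond the fixture; the emergency stop is 100 mm to the right of it (-y of this point)
- start (a joint): travel of the start button, m: 0 out, 0.006 fully down; it springs back; fully down takes 5 N straight down
- estop (a joint): travel of the red emergency stop button, 44 mm in diameter, not to be pressed, m: 0 out, 0.006 fully down
- spray: yellow spray can, upright, 60 mm in diameter, 180 mm tall; leave alone
- driver: red-handled screwdriver lying on the bench; leave alone
- sensor: white pressure sensor, a lying bar 130 x 32 x 24 mm; leave alone
- seal_dish: small clear dish, 70 mm across, 20 mm high; leave alone
- spanner: steel spanner lying on the bench; leave alone
- weight: brass calibration weight, 50 mm in diameter, 46 mm high; leave alone

How it is judged:
On the way, in this order (a step that is already met when the one before it is completed fails the run):
1. all tested bodies stand in carrier pockets (((horizontal distance between tested1 and pocket1 below 0.008 m and z of tested1 in the frame of pocket1 below 0.005 m) or (horizontal distance between tested1 and pocket2 below 0.008 m and z of tested1 in the frame of pocket2 below 0.005 m) or (horizontal distance between tested1 and pocket3 below 0.008 m and z of tested1 in the frame of pocket3 below 0.005 m)) and angle between each of tested1, tested2, tested3's own z axis and vertical below 0.1 rad and linear speed of each of tested1, tested2, tested3 below 0.05 m/s and ((horizontal distance between tested2 and pocket1 below 0.008 m and z of tested2 in the frame of pocket1 below 0.005 m) or (horizontal distance between tested2 and pocket2 below 0.008 m and z of tested2 in the frame of pocket2 below 0.005 m) or (horizontal distance between tested2 and pocket3 below 0.008 m and z of tested2 in the frame of pocket3 below 0.005 m)) and ((horizontal distance between tested3 and pocket1 below 0.008 m and z of tested3 in the frame of pocket1 below 0.005 m) or (horizontal distance between tested3 and pocket2 below 0.008 m and z of tested3 in the frame of pocket2 below 0.005 m) or (horizontal distance between tested3 and pocket3 below 0.008 m and z of tested3 in the frame of pocket3 below 0.005 m))), for 0.2 s.
2. then all untested bodies are fully home in nests (((horizontal distance between untested1 and nest1 below 0.007 m and z of untested1 in the frame of nest1 below 0.004 m) or (horizontal distance between untested1 and nest2 below 0.007 m and z of untested1 in the frame of nest2 below 0.004 m) or (horizontal distance between untested1 and nest3 below 0.007 m and z of untested1 in the frame of nest3 below 0.004 m)) and angle between each of untested1, untested2's own z axis and vertical below 0.1 rad and linear speed of each of untested1, untested2 below 0.05 m/s and ((horizontal distance between untested2 and nest1 below 0.007 m and z of untested2 in the frame of nest1 below 0.004 m) or (horizontal distance between untested2 and nest2 below 0.007 m and z of untested2 in the frame of nest2 below 0.004 m) or (horizontal distance between untested2 and nest3 below 0.007 m and z of untested2 in the frame of nest3 below 0.004 m))), for 0.2 s.
3. then the start button is pressed down, with the untested bodies home (all of step 2 and value of joint start above 0.004 m), for 0.1 s.
At the end, for the whole second after the job is handed in: Tested bodies stand in carrier pockets (within 8 mm of centre, 5 mm of floor), untested bodies are home in nests (within 7 mm of centre, 4 mm of floor), all tilted under 0.1 rad and at rest; the start button was pressed and is released (all of step 1 and all of step 2 and value of joint start below 0.002 m); the robot touches nothing.
It fails at once if the emergency stop is pressed (value of joint estop above 0.003 m).
It fails at once if something else on the bench is pushed away by more than 40 mm or the spray can is knocked over (distance of any of spray, driver, sensor, seal_dish, spanner, weight from where it was at the start of the episode above 0.04 m or angle between spray's own z axis and vertical above 0.5 rad).
Of tested1, tested2, tested3 only 2 to 3 are there at a start; the rules pass over those that are not, and their reading is None.
At some moment in a run one of untested1, untested2 may be knocked a few centimetres aside while the robot is not near it.
It also fails if it takes over 210 s, if anything falls off the work surface, if the arm or the gripper's body presses on something with over 40 N, if the wrist force passes 120 N, or if a joint passes its speed limit or range.

## Working session

There is one attempt and no reset: what is moved stays moved. The work goes in short steps, each a Python script; the robot and the scene stay as the last script left them, time stands still between calls to the robot, and variables do not carry over. Pictures are saved under pics/ and viewed, about 12 in all and at most 16, crops included, and the job is handed in when it is done.

```bash
mkdir -p pics
python3 - <<'E'
from workcell import bot, hand, get_obs, vision
import cv2, numpy as np
o=get_obs(); print(o['time_s'],o['position'],o['orientation'],o['gripper_width'],bot.tcp_to_tips)
for n in ['top','scene']:
    c=vision.read_camera(n); cv2.imwrite(f'pics/{n}0.png',cv2.cvtColor(c['frame'],cv2.COLOR_RGB2BGR))
    V=np.array(c['view']); print(n,np.array(c['intrinsics']).round(1).tolist(), (-V[:3,:3].T@V[:3,3]).round(3), V[:3,:3].round(2).tolist())
E
```

```text
0.0 [0.23557349 0.57835996 0.22494434] [ 0.69441872 -0.13601991  0.13580738 -0.69342454] 0.08515101888654483 0.017
top [[407.4, 0.0, 285.9], [0.0, 407.4, 208.4], [0.0, 0.0, 1.0]] [0.503 0.002 1.267] [[-0.02, -1.0, -0.0], [-1.0, 0.02, -0.07], [0.07, -0.0, -1.0]]
scene [[441.6, 0.0, 278.5], [0.0, 441.6, 211.7], [0.0, 0.0, 1.0]] [ 1.041 -0.805  0.842] [[0.88, 0.48, -0.02], [0.29, -0.56, -0.77], [-0.38, 0.68, -0.63]]
```

View pics/top0.png

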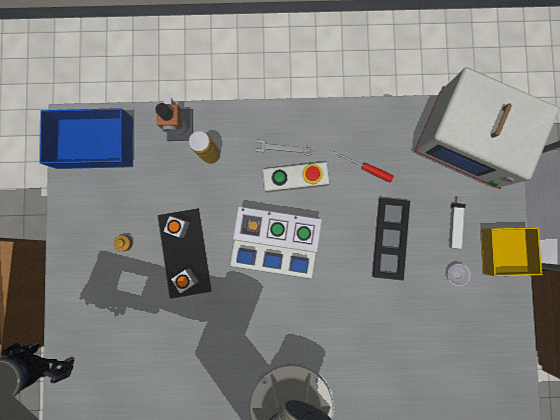

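View pics/scene0.png

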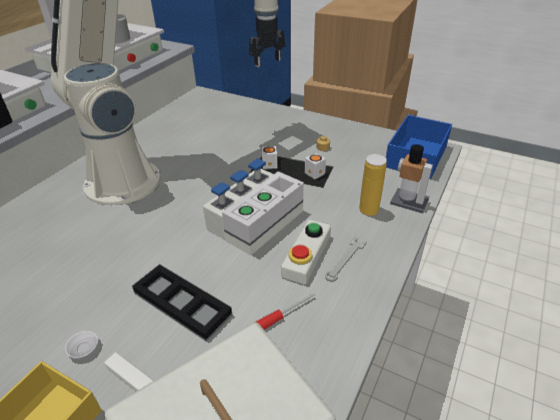

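The top view shows the fixture at about (277,240), with nest 1 (left) empty and tested bodies in nests 2 and 3 at (277,230) and (303,233). The mat bodies are at (174,226) and (182,281). The carrier is on the right at (391,238), the start button at (279,177) and the e-stop at (312,173). Next I measure these points.

```bash
cat > h.py <<'E'
from workcell import bot, hand, kinematics, get_obs, vision
import cv2, numpy as np
from scipy.spatial.transform import Rotation as R
def cam(n,save=None):
    c=vision.read_camera(n)
    if save: cv2.imwrite(f'pics/{save}.png',cv2.cvtColor(c['frame'],cv2.COLOR_RGB2BGR))
    c['hsv']=cv2.cvtColor(c['frame'],cv2.COLOR_RGB2HSV); return c
def ray(c,uv,z):
    uv=np.atleast_2d(np.float64(uv)); V=np.array(c['view']); K=np.array(c['intrinsics'])
    d=np.linalg.solve(K,np.c_[uv,np.ones(len(uv))].T).T@V[:3,:3]; o=-V[:3,:3].T@V[:3,3]
    return (o+d*((z-o[2])/d[:,2:]))[:,:2]
def pix(c,P):
    V=np.array(c['view']); p=np.array(c['intrinsics'])@(V[:3,:3]@np.float64(P)+V[:3,3]); return p[:2]/p[2]
COL=dict(blue=((105,120,60),(125,255,255)),green=((50,90,50),(85,255,255)),orange=((7,160,130),(19,255,255)),
         red=((0,180,120),(6,255,255)),black=((0,0,0),(180,90,60)),white=((0,0,190),(180,40,255)))
def blobs(c,col,amin=20,amax=1e5):
    m=cv2.inRange(c['hsv'],*map(np.array,COL[col]))
    return [k for k in cv2.findContours(m,cv2.RETR_EXTERNAL,cv2.CHAIN_APPROX_NONE)[0] if amin<=cv2.contourArea(k)<=amax]
def cen(k): m=cv2.moments(k); return np.array([m['m10'],m['m01']])/m['m00']
def rect(c,k,z):  # metric rect of a contour on plane z: centre, size, angle of first side (rad)
    p=ray(c,k.reshape(-1,2),z)*1000; r=cv2.minAreaRect(p.astype(np.float32))
    return np.array(r[0])/1000,np.array(r[1]),np.radians(r[2])
def ori(a):  # tool down, jaws opening along world angle a
    y=np.array([0,0,-1.]); z=np.array([np.cos(a),np.sin(a),0]); return R.from_matrix(np.c_[np.cross(y,z),y,z]).as_quat()
def best(p,a):  # jaw angle a or a+pi with last joint nearest mid-range
    s=[(abs(q[5]),b) for b in (a,a+np.pi) if (q:=kinematics.solve_ik(p,ori(b))) is not None]
    return ori(min(s)[1])
def st(): o=get_obs(); print('t %.1f'%o['time_s'],np.round(o['position'],4),'F',np.round(o['wrist_force'],1),'w %.4f'%o['gripper_width']); return o
E
python3 - <<'E'
from h import *
c=cam('top')
for col,z,a in [('blue',.142,40),('green',.105,20),('orange',.063,10),('red',.06,60),('black',.03,1200)]:
    for k in blobs(c,col,a):
        u=cen(k)
        if not(130<u[0]<440 and 120<u[1]<320): continue
        r=rect(c,k,z); print(col,u.round(1),cv2.contourArea(k),'c',ray(c,u,z)[0].round(4),'rect',r[0].round(4),r[1].round(1),np.degrees(r[2]).round(1))
E
```

```text
blue [299.1 265.1] 159.5 c [ 0.4283 -0.0316] rect [ 0.4284 -0.0315] [42.3 32.3] 80.2
blue [271.7 261. ] 155.5 c [0.4415 0.0433] rect [0.4414 0.0433] [42.4 31.8] 79.2
blue [244.7 256.8] 156.5 c [0.4547 0.1169] rect [0.4547 0.117 ] [41.6 32.3] 79.2
green [303.5 232.9] 80.0 c [ 0.5165 -0.0478] rect [ 0.5166 -0.0472] [29.3 29.3] 61.9
green [277.1 228.9] 79.0 c [0.5299 0.0272] rect [0.5296 0.0274] [28.2 28.2] 43.6
green [279.1 176.7] 74.0 c [0.6797 0.0178] rect [0.6802 0.0182] [28.8 26.1] 88.6
orange [181.9 281.1] 57.5 c [0.3851 0.31  ] rect [0.3855 0.3097] [26.3 23.3] 26.2
orange [173.5 226.3] 66.5 c [0.5461 0.3337] rect [0.5455 0.3338] [26.6 26.7] 89.7
red [312.2 173.2] 96.5 c [ 0.6946 -0.0807] rect [ 0.6964 -0.0805] [36.2 38.5] 6.8
red [377.5 172.1] 178.5 c [ 0.6932 -0.276 ] rect [ 0.6936 -0.2745] [93.6 21.6] 63.4
black [184.2 253.2] 3390.0 c [0.465 0.311] rect [0.4666 0.3111] [254.3 127. ] 8.0
black [390.7 238.4] 2352.5 c [ 0.4943 -0.3146] rect [ 0.4954 -0.3144] [ 94.2 240.1] 82.7
```

Run:
```python
from h import *
F=np.radians(-10.2); p=[0.47,0.05,0.33]
q=best(p,F); bot.reach(p,q); st()
c=cam('wrist','w0'); V=np.array(c['view']); print((-V[:3,:3].T@V[:3,3]).round(3),V[2,:3].round(2),np.array(c['intrinsics'])[0,0])
hand.move_gripper(0.0,30); st()
for col,z,a in [('blue',.142,40),('green',.105,20)]:
    for k in blobs(c,col,a):
        r=rect(c,k,z); print(col,cen(k).round(1),cv2.contourArea(k),ray(c,cen(k),z)[0].round(4),r[0].round(4),r[1].round(1),np.degrees(r[2]).round(1))
```

```text
t 2.3 [0.47   0.0506 0.3298] F [-0.3  0.   0. ] w 0.0852
[0.483 0.125 0.479] [-0.05 -0.29 -0.96] 353.9706396079899
t 3.1 [0.47 0.05 0.33] F [ 0.2  0.2 -0.4] w -0.0001
blue [253.7 259.8] 1018.0 [ 0.429  -0.0297] [ 0.4293 -0.0298] [44.6 31.4] 79.5
blue [252.2 190.6] 1198.0 [0.4421 0.0437] [0.4421 0.0439] [42.5 31.5] 79.9
blue [250.3 110.4] 1569.5 [0.4553 0.1185] [0.4553 0.118 ] [41.7 32. ] 79.9
green [334.9 248. ] 473.0 [ 0.5177 -0.0484] [ 0.5177 -0.0484] [29.6 29.7] 67.7
green [337.9 183. ] 563.5 [0.5306 0.0269] [0.5303 0.0267] [28.8 29.6] 79.9
green [464.9 158.3] 578.0 [0.6666 0.0299] [0.6662 0.0291] [27.7 31.3] 79.9
```

View pics/w0.png

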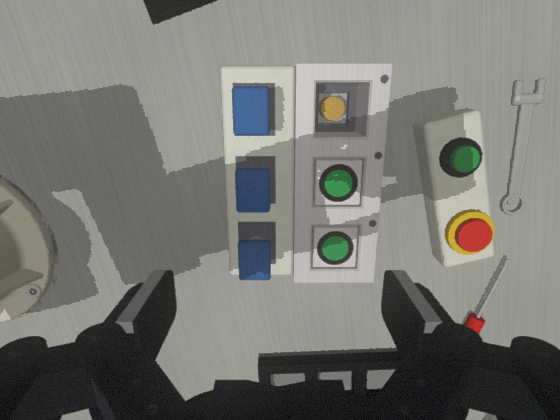

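The wrist view shows nest 1 empty with its brass pin, and the green dots in nests 2 and 3. It agrees with the top view to about 1.5 mm. Next I press keys 2 and 3, watching the wrist force.

```bash
cat >> h.py <<'E'
F=np.radians(-10.2)
def press(xy,z0,zend,fmax,a=F,step=.003,lift=.12):
    """closed fingers straight down from tip height z0 to zend or until fmax N; returns tip z"""
    T=bot.tcp_to_tips; q=best([*xy,z0+T],a)
    bot.reach([*xy,z0+lift+T],q); bot.servo_line([*xy,z0+T],velocity=.15)
    b=get_obs()['wrist_force'][2]; z=z0
    while z>zend+1e-6:
        z=max(z-step,zend); bot.servo_line([*xy,z+T],velocity=.05); f=get_obs()['wrist_force'][2]-b
        if f>fmax: break
    bot.dwell(.1); o=st(); print('tip z %.4f f %.1f'%(o['position'][2]-T,o['wrist_force'][2]-b))
    bot.servo_line([*xy,z0+lift+T],velocity=.25); return o
E
python3 - <<'E'
from h import *
press([.4418,.0435],.148,.100,15,lift=.06)
press([.4287,-.0306],.148,.100,15,lift=.06)
p=[0.47,0.05,0.33]; bot.reach(p,best(p,F)); c=cam('wrist','w1'); st()
for col,z,a in [('blue',.104,40),('green',.141,20)]:
    for k in blobs(c,col,a):
        r=rect(c,k,z); print(col,cen(k).round(1),cv2.contourArea(k),ray(c,cen(k),z)[0].round(4),r[1].round(1),np.degrees(r[2]).round(1))
E
```

```text
t 8.2 [0.4417 0.0435 0.1169] F [-0.3 -0.8  1.3] w -0.0001
tip z 0.0999 f 0.4
t 13.9 [ 0.4287 -0.0306  0.117 ] F [-0.4  0.4  0.7] w 0.0002
tip z 0.1000 f 0.2
t 15.1 [0.4687 0.0495 0.3279] F [-0.3  0.1  0.3] w 0.0004
blue [254.6 249.2] 815.0 [ 0.4254 -0.0345] [46.3 34.4] 80.0
blue [254.4 186.4] 1023.0 [0.4395 0.0382] [43.3 33.8] 80.0
blue [251.3 109.4] 1568.5 [0.4522 0.1177] [46.1 35.4] 79.9
green [338.7 254.2] 517.0 [ 0.5158 -0.0394] [27.2 28.1] 80.0
green [342.1 186.3] 623.5 [0.5281 0.0319] [28.1 28.1] 36.8
green [467.1 157.7] 580.5 [0.6487 0.039 ] [24.9 27.9] 79.9
```

View pics/w1.png

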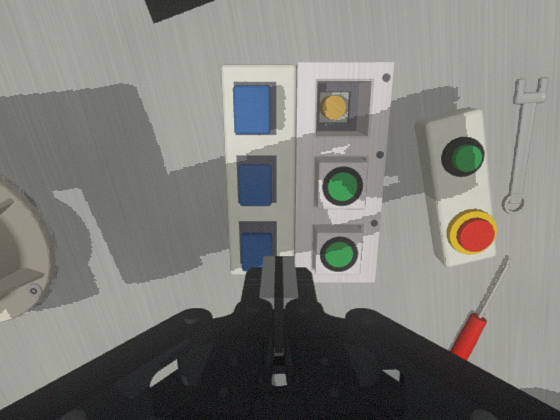

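Run:
```python
from h import *
c=cam('wrist')
for u,n in [((342.1,186.3),(.530,.027)),((338.7,254.2),(.517,-.048)),((254.4,186.4),(.4418,.0435)),((254.6,249.2),(.4287,-.0306))]:
    z=np.linspace(.08,.16,81); e=[np.linalg.norm(ray(c,u,k)[0]-n) for k in z]; print(z[np.argmin(e)].round(3),min(e).round(4))
```

```text
0.124 0.0003
0.124 0.0003
0.129 0.0001
0.116 0.0024
```

```bash
sed -i "s/        if f>fmax: break/        if f>2: print('z %.3f f %.1f'%(z,f),end='; ')\n        if f>fmax: break/" h.py
python3 - <<'E'
from h import *
press([.4418,.0435],.125,.075,18,lift=.06)
E
```

```text
z 0.080 f 24.7; t 20.1 [0.4421 0.0435 0.0983] F [-7.6 -0.1 23.6] w 0.0003
tip z 0.0813 f 24.0
```

Run:
```python
from h import *
p=[0.47,0.05,0.33]; bot.reach(p,best(p,F)); c=cam('wrist'); s=cam('scene','s1')
def zest(c,u,n):
    z=np.linspace(.08,.16,81); e=[np.linalg.norm(ray(c,u,k)[0]-n) for k in z]; return z[np.argmin(e)].round(3),min(e).round(4)
for col in ('green','blue'):
  for k in blobs(c,col,100):
    u=cen(k); print(col,u.round(1),[zest(c,u,n) for n in [(.530,.027),(.517,-.048),(.4418,.0435),(.4287,-.0306)]])
cv2.imwrite('pics/s1c.png',cv2.resize(cv2.cvtColor(s['frame'],cv2.COLOR_RGB2BGR)[100:300,180:380],None,fx=3,fy=3,interpolation=cv2.INTER_CUBIC))
```

```text
green [338.1 254.1] [(np.float64(0.16), np.float64(0.0595)), (np.float64(0.124), np.float64(0.0005)), (np.float64(0.16), np.float64(0.1031)), (np.float64(0.16), np.float64(0.0852))]
green [344.7 190.8] [(np.float64(0.142), np.float64(0.0006)), (np.float64(0.08), np.float64(0.0615)), (np.float64(0.16), np.float64(0.0869)), (np.float64(0.122), np.float64(0.1169))]
green [466.2 157.6] [(np.float64(0.16), np.float64(0.1107)), (np.float64(0.16), np.float64(0.153)), (np.float64(0.16), np.float64(0.1976)), (np.float64(0.16), np.float64(0.2234))]
blue [254.3 249.2] [(np.float64(0.16), np.float64(0.1031)), (np.float64(0.144), np.float64(0.0907)), (np.float64(0.16), np.float64(0.0547)), (np.float64(0.114), np.float64(0.0017))]
blue [254.5 184.3] [(np.float64(0.16), np.float64(0.087)), (np.float64(0.08), np.float64(0.1146)), (np.float64(0.117), np.float64(0.0004)), (np.float64(0.08), np.float64(0.0664))]
blue [250.7 109.4] [(np.float64(0.16), np.float64(0.1175)), (np.float64(0.16), np.float64(0.1774)), (np.float64(0.08), np.float64(0.0745)), (np.float64(0.08), np.float64(0.1497))]
```

View pics/s1c.png

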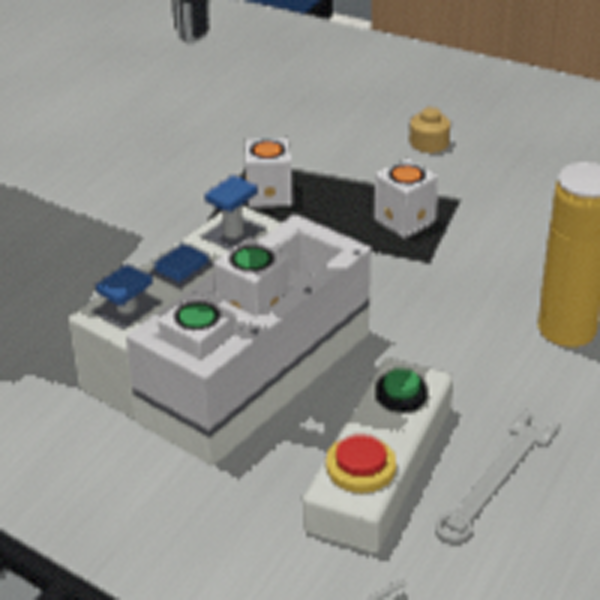

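Run:
```python
from h import *
c=cam('wrist'); o=st()
for d in (.03,.017,.0,-.006,-.02,-.04):
    p=o['position']; x=R.from_quat(o['orientation']).as_matrix()[:,0]
    print(d,[pix(c,np.array(p)+[0,0,-d]+s*x).round(0) for s in (-.011,.011)])
```

```text
t 21.4 [0.4689 0.0498 0.3279] F [-0.4 -0.4 -1.1] w -0.0003
0.03 [array([280., 223.]), array([280., 260.])]
0.017 [array([280., 232.]), array([280., 271.])]
0.0 [array([280., 245.]), array([280., 288.])]
-0.006 [array([280., 251.]), array([280., 295.])]
-0.02 [array([280., 265.]), array([280., 313.])]
-0.04 [array([280., 291.]), array([280., 345.])]
```

Key 2 is fully down and body 2 is at z = 0.142. The closed fingertips are about 6 mm behind the reported TCP, not 17 mm ahead of it. I take the contact measurement as right and finish key 3 with it, then pick body 2.

```bash
sed -i "s/T=bot.tcp_to_tips; q/T=-.006; q/" h.py
cat >> h.py <<'E'
def grip_at(xy,z,a,opening=.085,force=40,lift=.33):
    """open, go over, come down to TCP height z (stops on contact), close"""
    hand.move_gripper(opening,force); q=best([*xy,z],a)
    bot.reach([*xy,lift],q); bot.servo_line([*xy,z+.04],velocity=.25); b=get_obs()['wrist_force'][2]
    for k in np.arange(z+.03,z-.001,-.01):
        bot.servo_line([*xy,k],velocity=.08); f=get_obs()['wrist_force'][2]-b
        if f>5: print('contact at',k,f); break
    hand.move_gripper(0.0,force); bot.dwell(.2); return st()
E
python3 - <<'E'
from h import *
press([.4287,-.0306],.125,.095,18,lift=.06)
grip_at([.530,.027],.102,F)
c=cam('wrist','g2')
bot.servo_line([.530,.027,.25],velocity=.15); bot.dwell(.2); st(); c=cam('wrist','g2b'); c=cam('scene','g2s')
E
python3 -c "
import cv2,numpy as np
cv2.imwrite('pics/g2j.png',np.hstack([cv2.resize(cv2.imread(f'pics/{n}.png'),(400,300)) for n in ('g2b','g2s')]))"
```

```text
z 0.119 f 2.7; z 0.104 f 11.5; z 0.101 f 58.4; t 24.8 [ 0.4289 -0.0306  0.0979] F [-16.    1.1  57.3] w 0.0001
tip z 0.1039 f 57.7
t 29.5 [0.5302 0.027  0.1023] F [-0.3 -0.6  3. ] w 0.0491
t 30.9 [0.5296 0.027  0.2492] F [ 0.2  0.2 -1.5] w 0.0498
```

View pics/g2j.png

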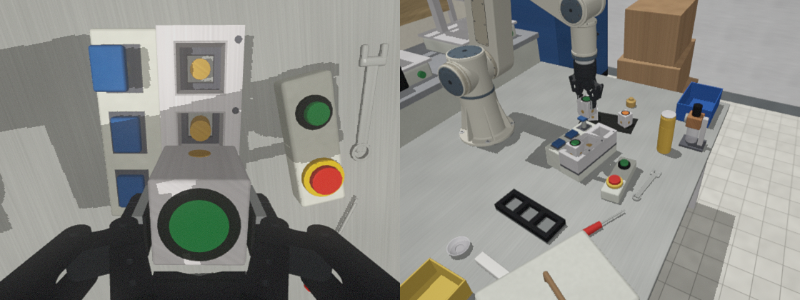

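Body 2 is held with a jaw width of 0.0498. Nest 2's pin is up and nest 1 is empty. Next I look at the carrier from close by.

Run:
```python
from h import *
C=np.radians(-7.3); p=[.49,-.25,.33]; bot.reach(p,best(p,C)); bot.dwell(.2); st(); c=cam('wrist','c0'); V=np.array(c['view']); print((-V[:3,:3].T@V[:3,3]).round(3))
m=cv2.inRange(c['hsv'],(0,0,0),(180,120,55)); 
ks,hi=cv2.findContours(m,cv2.RETR_CCOMP,cv2.CHAIN_APPROX_NONE)
for k,h in zip(ks,hi[0]):
    if cv2.contourArea(k)>600: r=rect(c,k,.03 if h[3]<0 else .008); print('outer' if h[3]<0 else 'hole',cv2.contourArea(k),cen(k).round(1),r[0].round(4),r[1].round(1),np.degrees(r[2]).round(1))
```

```text
t 32.3 [ 0.4903 -0.2489  0.3296] F [ 0.4  0.3 -1.7] w 0.0495
[ 0.499 -0.174  0.479]
outer 43850.0 [302.2 367.7] [ 0.4552 -0.538 ] [265.4 909.8] 82.9
hole 2614.5 [504.5 322.3] [ 0.805  -0.5482] [ 71.6 127.9] 43.6
outer 8827.5 [278.7 315. ] [ 0.4608 -0.4787] [168.4 169.2] 20.4
hole 5097.0 [278.2 316. ] [ 0.4585 -0.4942] [133.2 134.5] 32.1
outer 2133.0 [341.7 194.5] [ 0.5073 -0.3159] [ 92.3 216.6] 82.0
```

View pics/c0.png

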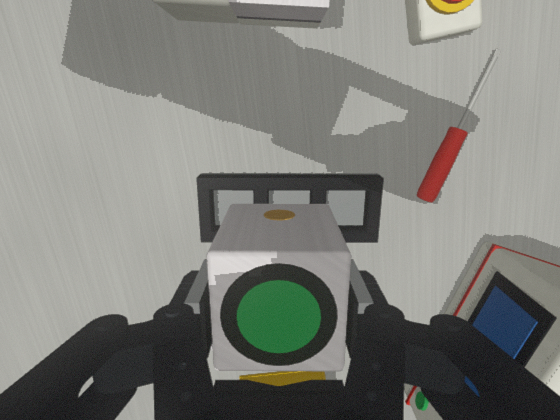

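Run:
```python
from h import *
c=cam('wrist'); g=cv2.cvtColor(c['frame'],cv2.COLOR_RGB2GRAY).astype(float)
sub=cv2.GaussianBlur(g,(3,3),0)
def edge(vec,start,up):  # subpixel crossing of level 95
    i=np.where((vec[:-1]>95)!=(vec[1:]>95))[0]; i=i[0] if up else i[-1]
    return start+i+(95-vec[i])/(vec[i+1]-vec[i])
def line(pts,z,horiz):
    P=ray(c,pts,z); return P
near=line([(u,edge(sub[160:190,u],160,True)) for u in range(212,370,6)],0,1)
far=line([(u,edge(sub[228:258,u],228,False)) for u in [*range(206,218,3),*range(364,376,3)]],.03,1)
L=line([(edge(sub[v,185:212],185,True),v) for v in range(190,232,4)],.03,0)
Rr=line([(edge(sub[v,370:398],370,False),v) for v in range(190,232,4)],.03,0)
fy=np.polyfit(near[:,0],near[:,1],1); ff=np.polyfit(far[:,0],far[:,1],1); print('near',fy,'far',ff,'ang',np.degrees(np.arctan([fy[0],ff[0]])))
fl=np.polyfit(L[:,1],L[:,0],1); fr=np.polyfit(Rr[:,1],Rr[:,0],1); print('L',fl,'R',fr,np.degrees(-np.arctan([fl[0],fr[0]])))
a=np.arctan(ff[0]); ex=np.array([np.cos(a),np.sin(a)]); ey=np.array([-ex[1],ex[0]])
n=(near@ey).mean(); f=(far@ey).mean(); l=(L@ex).mean(); r=(Rr@ex).mean(); print('size',r-l,n-f, 'centre',ex*(l+r)/2+ey*(n+f)/2, np.degrees(a))
```

```text
near [-0.12323365 -0.21231976] far [-0.13802812 -0.2930757 ] ang [-7.02534728 -7.85877207]
L [0.12841519 0.41506403] R [0.12916733 0.65801373] [-7.31760022 -7.35999165]
size 0.24070582145426417 0.08736324154142572 centre [ 0.49565738 -0.31739459] -7.858772065954512
```

```bash
cat >> h.py <<'E'
C=np.radians(-7.35); PC=np.array([.4957,-.317]); PX=np.array([np.cos(C),np.sin(C)])
def lower(xy,zrim,zend,fmax=8,step=.003,tries=((0,0),(.0015,0),(-.0015,0),(0,.0015),(0,-.0015),(.002,.002),(-.002,-.002),(.002,-.002),(-.002,.002))):
    """TCP down from 10 mm above zrim to zend; shift a little when it catches"""
    for d in tries:
        p=np.array(xy)+d; bot.servo_line([*p,zrim+.01],velocity=.1); bot.dwell(.1); b=get_obs()['wrist_force'][2]; z=zrim+.01
        while z>zend+1e-6:
            z=max(z-step,zend); bot.servo_line([*p,z],velocity=.05); f=get_obs()['wrist_force'][2]-b
            if f>fmax: break
        print('shift',d,'z %.4f f %.1f'%(z,f))
        if z<zrim-.008: return z
    return None
E
python3 - <<'E'
from h import *
xy=PC+.076*PX; q=best([*xy,.1],C)
bot.reach([*xy,.20],q); z=lower(xy,.051,.0295); o=st()
if z is not None:
    hand.move_gripper(.066); bot.dwell(.2); p=o['position']; bot.servo_line([p[0],p[1],.22],velocity=.2)
    bot.reach([.48,-.16,.33],best([.48,-.16,.33],C)); c=cam('wrist','p3'); st()
    for k in blobs(c,'green',100): print(cen(k),ray(c,cen(k),.068)[0].round(4),'want',xy.round(4))
E
```

```text
shift (0, 0) z 0.0295 f 1.4
t 37.5 [ 0.5713 -0.3268  0.0297] F [-0.2  0.2  0.2] w 0.0494
t 40.1 [ 0.4804 -0.1607  0.3289] F [ 0.2 -1.  -0.9] w 0.0658
[304.59846547  47.73964194] [ 0.5234 -0.0389] want [ 0.5711 -0.3267]
```

View pics/p3.png

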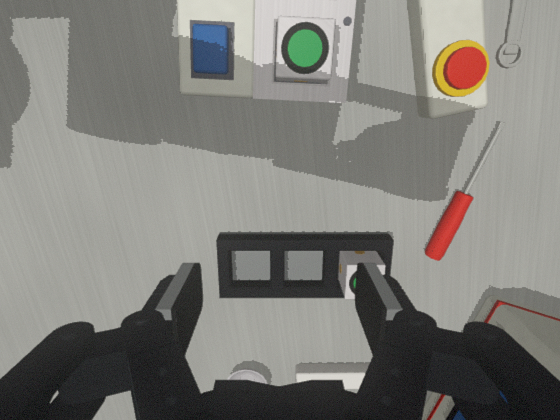

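Body 2 stands in pocket 3 at about (362,275). Body 3 goes to pocket 1 next.

Run:
```python
from h import *
n=[.517,-.048]; o=grip_at(n,.102,F)
if o['gripper_width']<.045: raise SystemExit('no grip')
bot.servo_line([*n,.25],velocity=.2); st()
xy=PC-.076*PX; bot.reach([*xy,.20],best([*xy,.1],C)); z=lower(xy,.051,.0295); o=st()
if z is not None:
    hand.move_gripper(.066); bot.dwell(.2); p=o['position']; bot.servo_line([p[0],p[1],.22],velocity=.2)
    p=[.42,.05,.38]; bot.reach(p,best(p,F)); c=cam('top','t2'); s=cam('scene','s2'); st()
    for col,h in (('green',.068),('orange',.063)):
        for k in blobs(c,col,10):
            u=cen(k)
            if 130<u[0]<440 and 120<u[1]<320: r=rect(c,k,h); print(col,u.round(1),ray(c,u,h)[0].round(4),cv2.contourArea(k))
    print([ (PC+i*.076*PX).round(4).tolist() for i in (-1,0,1)])
    for k in blobs(s,'green',10): print('scene',cen(k).round(1))
    print('pred scene',[pix(s,[*(PC+i*.076*PX),.068]).round(1) for i in (-1,1)])
```

```text
t 43.5 [ 0.5172 -0.048   0.1022] F [0.4 0.4 2.9] w 0.0495
t 44.4 [ 0.5162 -0.0479  0.2488] F [-0.  -0.2 -1.4] w 0.0492
shift (0, 0) z 0.0295 f 1.7
t 49.9 [ 0.4205 -0.3074  0.0296] F [ 0.4 -0.3  0.5] w 0.0493
t 53.1 [0.4201 0.0492 0.3794] F [ 0.  -0.6 -0.2] w 0.0661
green [392.7 264.3] [ 0.4191 -0.3074] 78.0
green [397.  212.5] [ 0.5703 -0.3266] 76.5
green [279.1 176.6] [0.6856 0.0184] 76.0
orange [182.  281.3] [0.3846 0.3096] 69.0
orange [252.  224.5] [0.5456 0.1018] 18.0
orange [173.5 226.3] [0.5461 0.3337] 66.5
[[0.4203, -0.3073], [0.4957, -0.317], [0.5711, -0.3267]]
scene [201.6 299.4]
scene [155.2 270.7]
scene [313.4 227.8]
scene [ 30. 104.]
scene [154.   46.6]
pred scene [array([155.1, 270.2]), array([201.4, 298.6])]
```

Both tested bodies read within about 1.5 mm of their pocket centres in two views. Next are the untested bodies, seen close up.

Run:
```python
from h import *
p=[.465,.39,.33]; bot.reach(p,best(p,0.)); bot.dwell(.2); st(); c=cam('wrist','m0')
for k in blobs(c,'orange',60): print(cen(k).round(1),cv2.contourArea(k),ray(c,cen(k),.063)[0].round(4))
```

```text
t 54.6 [0.4655 0.389  0.3306] F [ 0.1  0.6 -0.3] w 0.0659
[214.7 227.8] 409.5 [0.3852 0.3087]
[345.1 209.4] 415.5 [0.5475 0.3328]
```

View pics/m0.png

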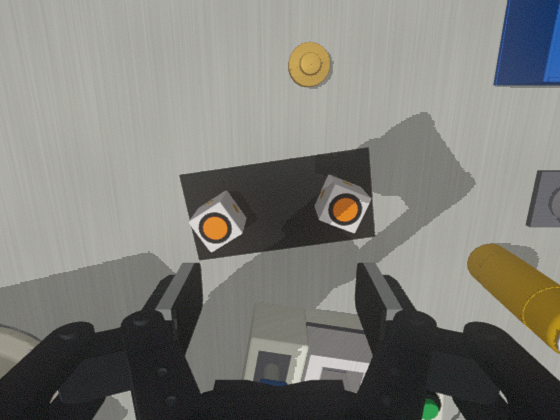

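```bash
cat >> h.py <<'E'
def mat_bodies(c):
    """untested bodies: centre of dot, yaw mod 90 from silhouette edges of ~50 mm at top height"""
    g=cv2.cvtColor(c['frame'],cv2.COLOR_RGB2GRAY); out=[]
    for k in blobs(c,'orange',60):
        u=cen(k); xy=ray(c,u,.063)[0]
        m=cv2.inRange(g,85,255); w=np.zeros_like(m); cv2.circle(w,tuple(int(t) for t in u),46,255,-1)
        m=cv2.bitwise_or(cv2.bitwise_and(m,w),0*m); cv2.circle(m,tuple(int(t) for t in u),16,255,-1)
        ks=cv2.findContours(m,cv2.RETR_EXTERNAL,cv2.CHAIN_APPROX_NONE)[0]
        b=[q for q in ks if cv2.pointPolygonTest(q,tuple(map(float,u)),False)>0][0]
        hull=cv2.approxPolyDP(cv2.convexHull(b),3,True).reshape(-1,2); P=ray(c,hull,.063)
        E=[(np.linalg.norm(d),np.degrees(np.arctan2(d[1],d[0]))%90,hull[i].tolist()) for i,d in enumerate(np.roll(P,-1,0)-P)]
        out.append((xy,E))
    return out
E
python3 - <<'E'
from h import *
for xy,E in mat_bodies(cam('wrist')): print(xy.round(4),[(round(l,3),round(a,1),h) for l,a,h in E])
E
```

```text
[0.3852 0.3088] [(np.float64(0.039), np.float64(32.1), [227, 191]), (np.float64(0.051), np.float64(7.1), [245, 217]), (np.float64(0.036), np.float64(39.2), [251, 254]), (np.float64(0.038), np.float64(2.1), [230, 270]), (np.float64(0.042), np.float64(47.9), [201, 271]), (np.float64(0.021), np.float64(15.7), [175, 251]), (np.float64(0.03), np.float64(82.4), [169, 236]), (np.float64(0.031), np.float64(56.5), [170, 214]), (np.float64(0.055), np.float64(3.9), [182, 194])]
[0.5475 0.3327] [(np.float64(0.022), np.float64(44.6), [372, 172]), (np.float64(0.021), np.float64(25.5), [384, 185]), (np.float64(0.023), np.float64(5.3), [390, 200]), (np.float64(0.025), np.float64(71.8), [390, 218]), (np.float64(0.022), np.float64(47.3), [382, 236]), (np.float64(0.02), np.float64(24.1), [369, 248]), (np.float64(0.023), np.float64(90.0), [354, 254]), (np.float64(0.026), np.float64(64.6), [336, 254]), (np.float64(0.056), np.float64(5.6), [318, 246]), (np.float64(0.037), np.float64(69.2), [315, 204]), (np.float64(0.054), np.float64(5.2), [327, 176])]
```

```bash
python3 -c "
import cv2,numpy as np
i=cv2.imread('pics/m0.png'); f=lambda a:cv2.resize(a,None,fx=5,fy=5,interpolation=cv2.INTER_CUBIC)
cv2.imwrite('pics/m0c.png',np.hstack([f(i[180:260,180:255]),f(i[165:245,305:380])]))"
```

```text
(no output)
```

View pics/m0c.png

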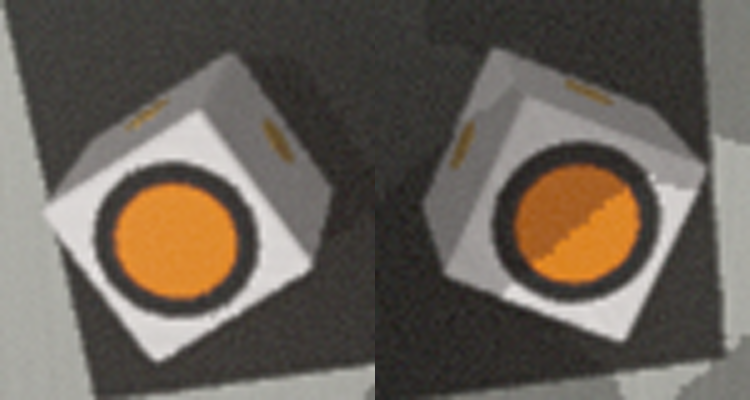

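The enlarged crop shows the top-face corners clearly. In full-image pixels, body A's are about (219.6,202), (189,222.6), (211.4,252.4) and (242.4,233.6). Body B's are (335.6,184.4), (371,199.4), (355.6,233.4) and (319,219.6).

Run:
```python
from h import *
c=cam('wrist')
for Q in ([(198,110),(45,213),(157,362),(312,268)],[(153,97),(330,172),(253,342),(70,273)]):
    o=(180,180) if Q[0][0]==198 else (305,165)
    P=ray(c,np.array(Q)/5+o,.063); d=np.roll(P,-1,0)-P
    print('centre',P.mean(0).round(4),'sides',np.linalg.norm(d,axis=1).round(4),'yaw mod90',(np.degrees(np.arctan2(d[:,1],d[:,0]))%90).round(1))
for k in blobs(c,'orange',60): print(ray(c,cen(k),.063)[0].round(4))
```

```text
centre [0.3863 0.3089] sides [0.0477 0.048  0.048  0.0493] yaw mod90 [34.1 32.4 32.5 32.7]
centre [0.5475 0.333 ] sides [0.0481 0.0473 0.0503 0.0486] yaw mod90 [66.9 70.3 68.5 67.6]
[0.3853 0.3088]
[0.5475 0.3326]
```

```bash
cat >> h.py <<'E'
def insert(n,a=F):
    bot.reach([*n,.24],best([*n,.15],a)); z=lower(n,.126,.1025,fmax=10); o=st()
    if z is None: return None
    hand.move_gripper(.066); bot.dwell(.2); p=o['position']; bot.servo_line([p[0],p[1],.22],velocity=.25)
    hand.move_gripper(0.,30); return press(n,.150,.104,14,step=.002,lift=.06)
E
python3 - <<'E'
from h import *
xy=[.3857,.309]; o=grip_at(xy,.024,np.radians(32.8),lift=.2)
if o['gripper_width']<.045: raise SystemExit('no grip')
bot.servo_line([*xy,.25],velocity=.2); st()
n=[.517,-.048]; insert(n)
p=[.50,.06,.36]; bot.reach(p,best(p,F)); cam('wrist','n3'); c=cam('top')
for k in blobs(c,'orange',10):
    u=cen(k)
    if 130<u[0]<440 and 120<u[1]<320: print(u.round(1),ray(c,u,.063)[0].round(4),ray(c,u,.105)[0].round(4))
E
```

```text
t 58.2 [0.3859 0.3092 0.0244] F [-0.6 -0.5  5.6] w 0.0494
t 59.5 [0.3851 0.3085 0.2489] F [ 1.1 -0.4 -1.4] w 0.0495
shift (0, 0) z 0.1025 f -0.6
t 65.2 [ 0.517  -0.048   0.1025] F [-0.4  0.4 -2.3] w 0.0496
z 0.104 f 19.0; t 73.6 [ 0.5171 -0.048   0.0994] F [-6.3  0.1 19.5] w 0.0002
tip z 0.1054 f 18.9
[304.  233.2] [ 0.5161 -0.051 ] [ 0.5156 -0.0492]
[173.5 226.3] [0.5461 0.3337] [0.5446 0.3221]
```

View pics/n3.png

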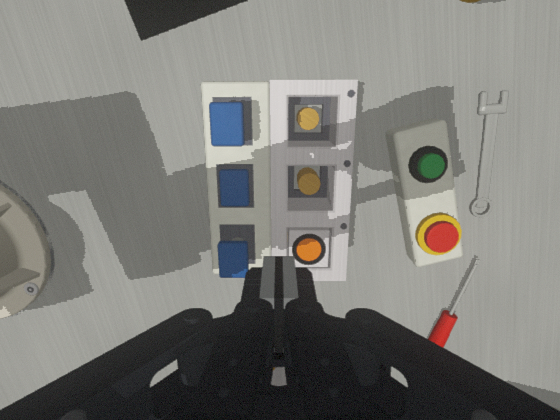

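Body A is flush in nest 3, with its dot at (308,249), the bottom reached at 19 N and key 3 up again. Body B hasn't moved, so it goes into nest 2.

Run:
```python
from h import *
xy=[.547,.333]; o=grip_at(xy,.024,np.radians(-21.7),lift=.2)
if o['gripper_width']<.045: raise SystemExit('no grip')
bot.servo_line([*xy,.25],velocity=.2); st()
insert([.530,.027])
p=[.62,.09,.36]; bot.reach(p,best(p,F)); w=cam('wrist','n2'); c=cam('top'); s=cam('scene','s3')
for k in blobs(c,'orange',10):
    u=cen(k)
    if 130<u[0]<440 and 120<u[1]<320: print('top',u.round(1),ray(c,u,.105)[0].round(4))
for k in blobs(w,'orange',60): print('wrist',cen(k).round(1),ray(w,cen(k),.105)[0].round(4))
for k in blobs(w,'green',60):r=rect(w,k,.06);print('start',cen(k).round(1),r[0].round(4),r[1].round(1))
for k in blobs(w,'red',60):r=rect(w,k,.06);print('red',cen(k).round(1),r[0].round(4),r[1].round(1))
cv2.imwrite('pics/n2j.png',np.hstack([cv2.resize(cv2.imread('pics/n2.png'),(400,300)),cv2.resize(cv2.imread('pics/s3.png')[130:290,190:403],(400,300))]))
```

```text
t 79.5 [0.5473 0.3332 0.0244] F [ 0.7 -0.2  3.8] w 0.0496
t 80.8 [0.5463 0.3326 0.2486] F [-0.4 -0.4 -2.2] w 0.0493
shift (0, 0) z 0.1025 f -0.6
t 86.2 [0.53   0.027  0.1025] F [-0.6 -0.6 -1.8] w 0.0494
z 0.104 f 18.9; t 94.7 [0.5301 0.027  0.0994] F [-6.4 -0.1 19.9] w -0.0000
tip z 0.1054 f 18.9
top [303.8 233.2] [ 0.5157 -0.0485]
wrist [219.5 286. ] [ 0.5162 -0.049 ]
wrist [215.9 229.6] [0.5293 0.0267]
start [340.5 203.8] [0.6875 0.0182] [31.9 30.3]
red [356.1 271.8] [ 0.6962 -0.0837] [40.8 40.7]
```

View pics/n2j.png

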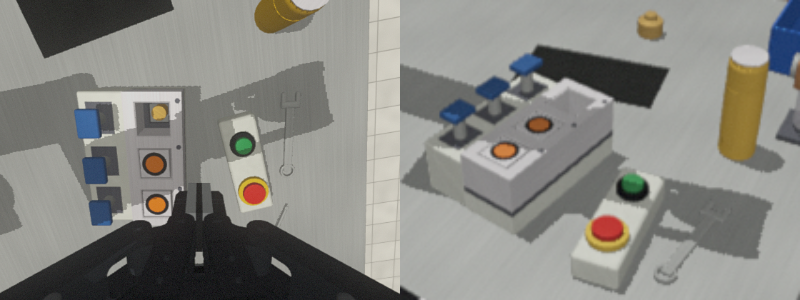

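Both untested bodies are flush, and keys 2 and 3 are up again. The start button is at (0.687, 0.018), and both cameras agree on that at z of about 0.06.

Run:
```python
from h import *
xy=[.687,.0182]; T=-.006; bot.reach([*xy,.16],best([*xy,.1],F)); bot.servo_line([*xy,.08+T],velocity=.15)
bot.dwell(.1); b=get_obs()['wrist_force'][2]
for z in np.arange(.078,.044,-.0015):
    bot.servo_line([*xy,z+T],velocity=.03); f=get_obs()['wrist_force'][2]-b
    if f>1: print('%.4f %.1f'%(z,f))
    if f>9: break
bot.dwell(.4); st()
bot.servo_line([*xy,.2],velocity=.15)
p=[.40,.05,.38]; bot.reach(p,best(p,F)); bot.dwell(.3); st()
c=cam('top','t4'); w=cam('wrist'); s=cam('scene')
for col,zz in (('green',.068),('orange',.105)):
    for k in blobs(c,col,10):
        u=cen(k)
        if 130<u[0]<440 and 120<u[1]<320: print(col,u.round(1),ray(c,u,zz)[0].round(4))
print('scene',[cen(k).round(1).tolist() for k in blobs(s,'orange',10)+blobs(s,'green',10)],[pix(s,[x,y,z]).round(1).tolist() for x,y,z in ((.517,-.048,.105),(.530,.027,.105))])
```

```text
0.0675 1.3
0.0660 2.6
0.0645 3.2
0.0630 5.1
0.0615 4.8
0.0600 15.5
t 101.5 [0.6873 0.0182 0.0553] F [-3.6  0.3 14.4] w -0.0004
t 104.2 [0.4004 0.05   0.3796] F [ 0.6 -0.3  0.4] w -0.0001
green [392.7 264.4] [ 0.4189 -0.3074]
green [397.  212.6] [ 0.57   -0.3265]
green [279.1 176.6] [0.6855 0.0183]
orange [304.1 233.2] [ 0.5156 -0.0494]
orange [277.  229.2] [0.5289 0.0274]
orange [252.5 224.5] [0.544 0.097]
scene [[245.0, 210.0], [263.7, 196.0], [201.6, 299.4], [155.3, 270.7], [313.5, 227.8], [30.0, 104.1], [154.0, 46.6]] [[245.2, 209.4], [263.5, 195.6]]
```

View pics/t4.png

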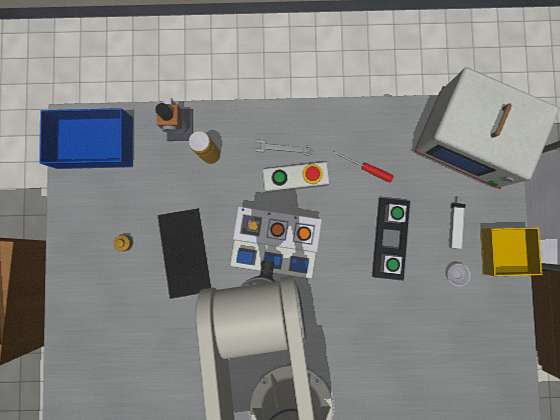

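The button travelled about 7 mm, hit its stop at 15 N and was released. The last picture shows all four bodies in place and the other things where they were.

```bash
python3 -c "
from workcell import hand_in
print(hand_in())"
```

```text
the job is handed in; nothing more can be done
None
```

The job is done and handed in at about 104 s of the 210 s allowed; `hand_in` reports no verdict.

- **Tested bodies:** nests 2 and 3 were occupied and nest 1 was empty. I pressed keys 2 and 3 right down and moved the bodies to pockets 3 and 1. Their dots read within about 2 mm of the pocket centres in the top view, and the scene camera agrees to about 1 pixel at the seated height.
- **Untested bodies:** they went into nests 3 and 2 and were pushed home until they bottomed at 19 N, with the fingertips at the level of the nest plate. Keys 2 and 3 came back up, and the dots read within about 2 mm of the nest centres. Neither body appeared to have been knocked aside when I checked.
- **Start button:** it travelled about 7 mm to its stop at 15 N, was held there for 0.4 s and released. The emergency stop was not touched, and the other things on the bench look unmoved in the last top picture.

**What disagreed:** the closed fingertips proved to be about 6 mm behind the reported TCP, where 17 mm ahead was stated. Because of that, the first presses on keys 2 and 3 only went about halfway. I corrected the offset from contact and pressed both again. The second press of key 3 peaked at about 58 N on the wrist, below the 120 N limit.

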